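# Put the thread reels away under the sewing box's tray

### The job

Lift the clear top tray of the sewing box right over to its far stop and stand the three wooden-ended reels of thread upright in the dishes beneath it: the large reel in the large dish, the medium in the medium, the small in the small. Then swing the tray back and lower it all the way down over them; guide it with the handle, do not let it drop shut.

Things in the scene. Friction and masses are not known exactly. Their poses are not given: they have to be found in the camera images.
- box: Sewing box base, fixed: white plastic, 104 (x) by 252 (y) mm; front and back walls 20 mm high, ends 26 mm, floor 5 mm thick. Origin: centre of its underside, on the table. x points away from the robot, the way its tray swings open; y along its length. A clear tray 100 by 247 by 22 mm (about 0.25 kg) hangs over it on parallel arms, underside 60 mm above the table. Its place and yaw change.
- tray (a joint): Swing of the tray's arms, rad: 0 lowered (as at the start), 1.696 far stop. The tray stays level; at q it is shifted from its lowered place by 0.1*(sin(q-0.848)+0.75) m along the box's x and 0.1*(cos(q-0.848)-0.661) m up: at the stop 150 mm along x at the old height, 34 mm higher midway. No spring or catch: before 0.848 it falls back, past it it falls to the stop and stays.
- tray_handle (a point): Centre of the top face of the tray's grey handle bar, over the middle of the tray and running along the box's y: bar 76 mm long, 12 mm thick along x, 14 mm high, on a 6 mm post near each end (70 mm apart). Its top is 130 mm above the table when lowered and 48 mm above the tray's rim. Axes as the box's. It moves with the tray. Buttons lying in the tray are fixed.
- reel_small: The small reel of thread: upright cylinder 26 mm across and 45 mm tall, 30 g or so, off-white thread between two wooden end discs of the same diameter with a small black hole on top. Origin: centre of its underside; z up along its axis. It stands somewhere on the cutting mat among other small things up to 120 mm tall.
- reel_medium: The medium reel of thread: upright cylinder 40 mm across and 45 mm tall, 60 g or so, off-white thread between two wooden end discs of the same diameter with a small black hole on top. Origin: centre of its underside; z up along its axis. It stands somewhere on the cutting mat among other small things up to 120 mm tall.
- reel_large: The large reel of thread: upright cylinder 54 mm across and 45 mm tall, 100 g or so, off-white thread between two wooden end discs of the same diameter with a small black hole on top. Origin: centre of its underside; z up along its axis. It stands somewhere on the cutting mat among other small things up to 120 mm tall.
- dish_small: The small round black dish in the base of the sewing box, under the clear tray: 42 mm across inside, 47 mm outside, rim 10 mm high, its floor 3 mm thick. Origin: centre of its underside, on the box floor, 5 mm above the table. The three dishes stand in a row along the box's y, 76 mm apart, in a different order each time.
- dish_medium: The medium round black dish in the base of the sewing box, under the clear tray: 56 mm across inside, 61 mm outside, rim 10 mm high, its floor 3 mm thick. Origin: centre of its underside, on the box floor, 5 mm above the table. The three dishes stand in a row along the box's y, 76 mm apart, in a different order each time.
- dish_large: The large round black dish in the base of the sewing box, under the clear tray: 70 mm across inside, 75 mm outside, rim 10 mm high, its floor 3 mm thick. Origin: centre of its underside, on the box floor, 5 mm above the table. The three dishes stand in a row along the box's y, 76 mm apart, in a different order each time.
There are look-alikes about, which are no part of the job. Leave any purple or yellow look-alike of the reel_medium alone.

How it is judged:
By the outcome, as a careful person would: the job done as asked, in the order asked, and still so for the second after the job is handed in, with the robot touching nothing.
It also fails if it takes over 115 s, if anything falls off the work surface, if the arm or the gripper's body presses on something with over 40 N, if the wrist force passes 120 N, or if a joint passes its speed limit or range.

### The arm

A 6-joint arm with a two-finger parallel gripper is mounted at the origin on the work surface. World frame = base frame: x ahead of the robot, y to its left, z up, the work surface at z = 0. Lengths are in m, angles in degrees, forces in N, time in s.
With the tool pointing down it reaches from about 0.325 to 0.775 m from the base axis. Payload 9.3 kg.
Tool frame: the origin (TCP) lies on the centre line of the jaws, within the pads' length; the fingertips stand 22 mm ahead of it and the grasp point (between the pads) lies 3 mm ahead of it; z points along the fingers, y is the line along which they close (so a half turn about z gives the same grasp; the last joint's range is limited). The gripper opens to 85 mm and grips with 20 to 120 N. Pads are 22 mm wide; open, the fingers measure 114 mm over their backs; the gripper's body (76 mm by 85 mm) begins 54 mm behind the grasp point. The pads swing forward as they close: fully open they stand 13 mm farther back than shut.
Start: joints at [-77.326, 14.817, 1.232, 76.415, 0, 81.257], TCP at [0.201, -0.512, 0.253] pointing down, gripper open.
Joint ranges: [-174.27, 174.27], [-52.1, 104.24], [-59.71, 78.15], [-110.17, 111.67], [-87.03, 83.33], [-180, 180]. Speed limits (degrees/s): [127.2, 127.2, 159.86, 180, 180, 180].

### API

Orientations are given as a 3x3 rotation matrix whose columns are the frame's x, y, z axes.
In Python, from plant import env gives the robot as it stands.
- The arm moves only by the shell command python3 -m creep 'ROWS'. ROWS is JSON, a list of rows, each a list of 3 entries, a list of its own where there are three numbers: the shift along the tool's x, y, z in units of 12 cm (1.0 is 12 cm), then the turn, a rotation vector about the tool's x, y, z in units of 90 degrees (1.0 is 90 degrees), then the opening, from 0 (shut) to 1 (fully open). In form: [[[dx, dy, dz], [ax, ay, az], gripper], ...]. A call has exactly 5 rows; each row shifts and turns the commanded pose from where the row before left it, along the tool's axes as they then stand; what a row does not reach is not made up. A row lasts 1/8 s, in which the tool goes at most 62.5 mm and 10.7 degrees, less where a joint would pass 70% of its speed; a pose out of reach is approached as far as the arm can. A call with a number of a shift or a turn outside -1 to 1 is refused whole. A call with a gripper value outside its range is refused whole. The fingers move at their own pace and stop on an object; the grip force is fixed at half the most. Time passes only in rows, so rows that do not move let the fingers close, or fill a call up. It gives the time, the measured TCP pose, the force, the opening and the grip force at its end, in the units of the state.
- env.sense(): the state, without advancing time (a new reading comes with each control period).
- env.grab_frame(name): name is "side" or "top" or "wrist"; returns a dict with "image" (420x560x3 uint8, red, green, blue), "camera_matrix" (3x3 intrinsics, pixels), "k1" (the pictures are not rectified: a ray, as slopes to the right and down, at radius r is drawn at 1 + k1 r^2 times it, then the intrinsics apply), "R" (3x3) and "t" (3): a world point X has camera coordinates R X + t; the wrist camera has in their place "tool_from_camera" (4x4, takes a point from camera to tool coordinates, whose origin is the TCP and whose axes are the flange's). Camera axes: x right, y down, z forward; pixel columns grow to the right and rows downward; lengths in m; the calibration is good to about 2 mm. A picture is of the moment at which its call begins: read the wrist's pose just before it. There is no depth.
- env.sign_off(): hands the job in; it is judged then, once.
Trained networks look in the newest picture that a camera, given by its name, has taken for a name from the list of things; names that differ only in an ending like _2 or _b are one class to them, and where a whole thing is asked for, a point or a joint stands for the part that bears it (a point fixed in the world has none). Each returns a list of dicts, best first, with "p" (0 to 1); they miss things now and then, are a little off and sometimes report something else, mostly with a low value. They report only what shows in the picture. A call takes as long as a camera call. They do not tell look-alikes from the thing itself.
- env.spot_in(camera, thing): "point" ([row, column] as shares, 0 to 1, of the picture: columns of its width, rows of its height, amid what is visible of it).
The state is a dict: "time": time; "q": joint angles; "qd": joint speeds; "effort": joint torques, N m; "position": TCP position; "tool_rot": TCP orientation; "ft_force": force on the tool from outside, world axes, zero at the start; "moment": the same for the moment, N m; "finger_gap": finger opening in m; "grasp_force": force on a finger pad.
Only numpy, scipy, OpenCV 4.12 (cv2) and the standard library are available. Lean on these libraries where they do the work, as an engineer would, in place of code of your own. Each camera call takes 0.05 s, during which the arm holds its last target. There are 200 camera calls.

## Working session

There is one attempt and no reset: what is moved stays moved. The work goes in short steps, Python scripts to look and compute and a shell command to move; the robot and the scene stay as the last step left them, time stands still between calls to the robot, and variables do not carry over. Pictures are saved under pics/ and viewed, at most 14 in all, crops included, and the job is handed in when it is done.

```bash
ls; mkdir -p pics; cat > h.py <<'E'
import numpy as np, cv2
from plant import env
def cam(name):
    s=env.sense(); f=env.grab_frame(name)
    K=np.array(f["camera_matrix"]);k1=f["k1"]
    if name=="wrist":
        T=np.array(f["tool_from_camera"]);Rt=np.array(s["tool_rot"]);p=np.array(s["position"])
        Rwc=Rt@T[:3,:3]; c=Rt@T[:3,3]+p
    else:
        R=np.array(f["R"]);Rwc=R.T;c=-R.T@np.array(f["t"])
    return dict(img=f["image"],K=K,k1=k1,Rwc=Rwc,c=c)
def ray(C,u,v):
    d=np.array([k for k in (0.,0.)]); x=np.array([(u-C["K"][0,2])/C["K"][0,0],(v-C["K"][1,2])/C["K"][1,1]])
    d=x.copy()
    for _ in range(30): d=x/(1+C["k1"]*(d@d))
    return C["Rwc"]@np.array([d[0],d[1],1.])
def at(C,u,v,z):
    r=ray(C,u,v); return C["c"]+r*(z-C["c"][2])/r[2]
def proj(C,X):
    p=C["Rwc"].T@(np.array(X)-C["c"]); d=p[:2]/p[2]; d=d*(1+C["k1"]*(d@d))
    return C["K"][0,0]*d[0]+C["K"][0,2],C["K"][1,1]*d[1]+C["K"][1,2]
def save(C,n): cv2.imwrite("pics/"+n,cv2.cvtColor(C["img"],cv2.COLOR_RGB2BGR))
E
python3 - <<'E'
from h import *
for n in ("top","side","wrist"):
    C=cam(n);save(C,n+"0.png");print(n,C["c"].round(3),C["Rwc"][:,2].round(2))
    for t in ("box","tray_handle","reel_small","reel_medium","reel_large","dish_small","dish_medium","dish_large"):
        zz={"t":.12,"r":.03,"d":.015,"b":.03}[t[0]]
        for d in env.spot_in(n,t)[:4]:
            v,u=d["point"][0]*420,d["point"][1]*560
            print(t,round(d["p"],2),int(u),int(v),at(C,u,v,zz).round(3))
E
```

```text
pics
top [ 0.391 -0.008  0.856] [ 0.22 -0.05 -0.97]
box 0.7 172 277 [0.497 0.192 0.03 ]
tray_handle 0.8 171 276 [0.488 0.171 0.12 ]
reel_small 0.68 349 198 [ 0.581 -0.227  0.03 ]
reel_medium 0.88 299 210 [ 0.581 -0.11   0.03 ]
reel_medium 0.71 263 240 [ 0.532 -0.018  0.03 ]
reel_medium 0.66 169 276 [0.501 0.198 0.03 ]
reel_medium 0.54 256 200 [ 0.625 -0.023  0.03 ]
reel_large 0.58 411 236 [ 0.466 -0.339  0.03 ]
reel_large 0.18 168 276 [0.502 0.198 0.03 ]
side [ 0.26  -0.604  0.612] [ 0.35  0.7  -0.62]
box 0.83 223 186 [0.51  0.211 0.03 ]
tray_handle 0.56 224 179 [0.482 0.11  0.12 ]
reel_small 0.52 334 296 [ 0.575 -0.228  0.03 ]
reel_medium 0.71 304 257 [ 0.575 -0.111  0.03 ]
reel_medium 0.58 305 229 [ 0.623 -0.032  0.03 ]
reel_medium 0.57 269 238 [ 0.533 -0.027  0.03 ]
reel_large 0.93 316 372 [ 0.466 -0.347  0.03 ]
dish_medium 0.57 307 256 [ 0.59  -0.098  0.015]
dish_large 0.48 239 216 [0.506 0.092 0.015]
wrist [ 0.266 -0.486  0.375] [-0.25 -0.1  -0.96]
```

View pics/top0.png

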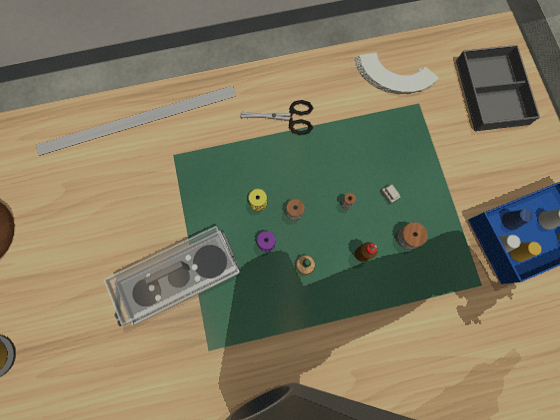

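View pics/side0.png

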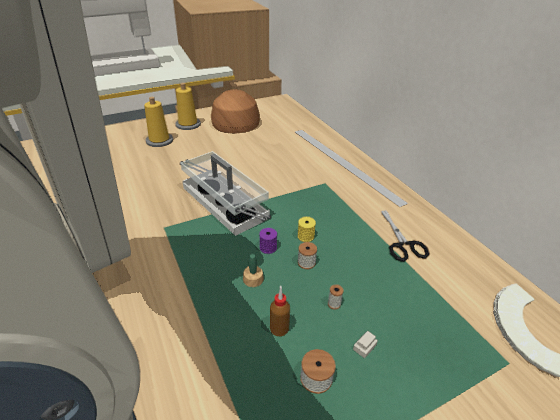

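The pictures show:
- **Top view:** medium reel at about (295,208), small at (349,199), large at (412,235). The purple (266,241) and yellow (258,199) look-alikes are nearby, with a bottle at (366,252) and a cactus at (306,265). The box is at about (173,277), with the large dish on the right, small in the middle and medium on the left.
- **Side view:** agrees with this.

Next I'll refine the positions from enlarged crops.

```bash
python3 - <<'E'
import cv2,numpy as np
i=cv2.imread("pics/top0.png")
a=cv2.resize(i[215:335,95:255],(800,600),interpolation=cv2.INTER_CUBIC)
cv2.imwrite("pics/boxcrop.png",a)
b=cv2.resize(i[180:280,240:440],(800,400),interpolation=cv2.INTER_CUBIC)
cv2.imwrite("pics/reelcrop.png",b)
E
```

```text
(no output)
```

View pics/boxcrop.png

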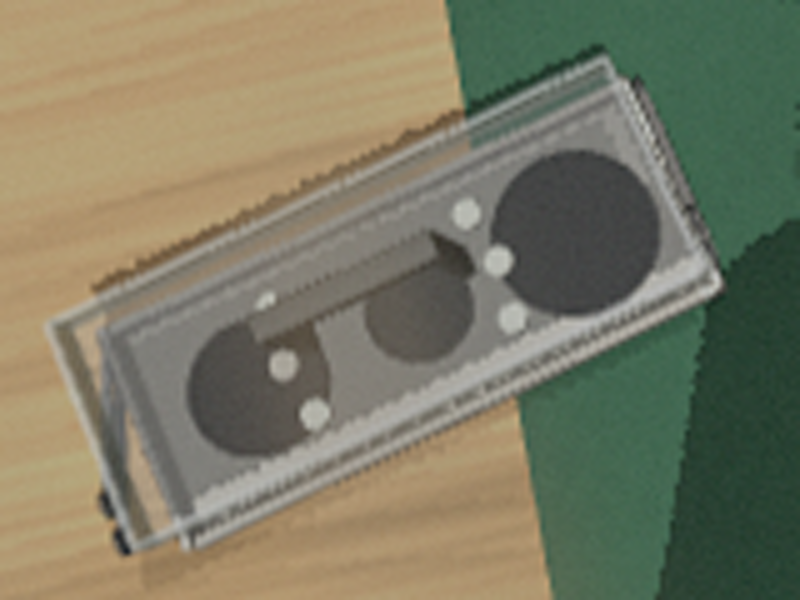

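View pics/reelcrop.png

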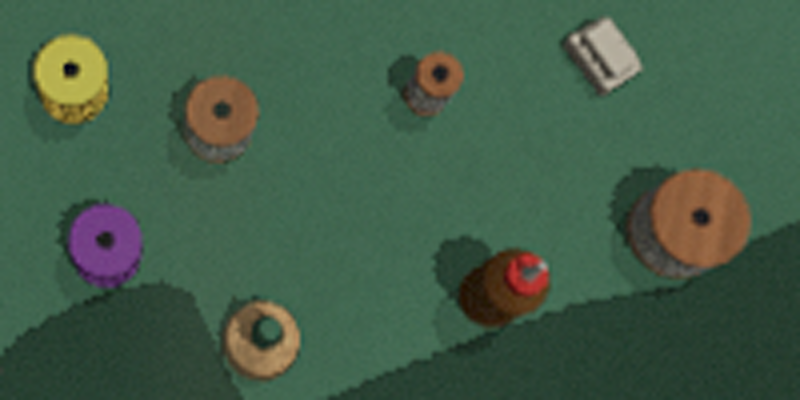

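```bash
python3 - <<'E'
from h import *
C=cam("top")
for n,u,v in (("small",440,74),("med",222,110),("large",701,217),("bottle.12",530,272)):
    print(n,at(C,240+u/4,180+v/4,.12 if "b" in n else .045).round(4))
D=[at(C,95+u/5,215+v/5,.014) for u,v in ((577,232),(420,312),(258,388))]
for d in D: print("dish",d.round(4))
print(np.linalg.norm(D[0]-D[1]),np.linalg.norm(D[1]-D[2]))
y=D[2]-D[0]; print("box y dir deg",np.degrees(np.arctan2(y[1],y[0])))
P=[at(C,95+u/5,215+v/5,.082) for u,v in ((50,325),(605,60),(720,283),(140,548))]
for p in P: print(p.round(4))
print("tray c",np.mean(P,0).round(4))
for a,b in ((0,1),(3,2)):
    y=P[a]-P[b];print(np.degrees(np.arctan2(y[1],y[0])),np.linalg.norm(y))
print(np.linalg.norm(P[0]-P[3]),np.linalg.norm(P[1]-P[2]))
print("handle", at(C,95+345/5,215+288/5,.13))
s=env.sense();print(s["position"],np.array(s["tool_rot"]).round(3),s["time"],s["finger_gap"])
E
```

```text
small [ 0.5783 -0.2248  0.045 ]
med [ 0.5853 -0.1021  0.045 ]
large [ 0.4687 -0.3417  0.045 ]
bottle.12 [ 0.4543 -0.2208  0.12  ]
dish [0.5151 0.1073 0.014 ]
dish [0.496  0.1812 0.014 ]
dish [0.4794 0.2557 0.014 ]
0.07632519409123831 0.07635424631682255
box y dir deg 103.54619815811508
[0.5157 0.3127 0.082 ]
[0.5728 0.0732 0.082 ]
[0.4718 0.0454 0.082 ]
[0.4212 0.2893 0.082 ]
tray c [0.4954 0.1801 0.082 ]
103.40035498519691 0.24622219504391243
101.72007004271349 0.2490724478622399
0.0973534548901684 0.10471580011512334
handle [0.49684468 0.18136012 0.13      ]
[ 0.20082794 -0.51203511  0.25329924] [[ 0.931  0.365  0.   ]
 [ 0.365 -0.931 -0.   ]
 [-0.     0.    -1.   ]] 1.4 0.08531942721884643
```

Crop estimates match the stated sizes: dishes 76 mm apart, tray 247 mm. The box is at about (0.4965, 0.181), yaw about 13.4°. Along box y, the large dish is at -76, small at 0 and medium at +76. Now to move: turn first, then go above the handle.

```bash
R='[[0,0,0],[0,0,-0.0911],0.5]'
python3 -m creep '[[[0,0,0],[0,0,-0.0911],0.5],[[0,0,0],[0,0,-0.0911],0.5],[[0,0,0],[0,0,-0.0911],0.5],[[0,0,0],[0,0,-0.0911],0.5],[[0,0,0],[0,0,-0.0911],0.5]]'
python3 -m creep '[[[0,0,0],[0,0,-0.0911],0.5],[[0,0,0],[0,0,-0.0911],0.5],[[0,0,0],[0,0,-0.0911],0.5],[[0,0,0],[0,0,-0.0911],0.5],[[0,0,0],[0,0,-0.0911],0.5]]'
python3 -m creep '[[[0.252,0.187,0.022],[0,0,0],0.5],[[0.252,0.187,0.022],[0,0,0],0.5],[[0.252,0.187,0.022],[0,0,0],0.5],[[0.252,0.187,0.022],[0,0,0],0.5],[[0.252,0.187,0.022],[0,0,0],0.5]]'
python3 -m creep '[[[0.252,0.187,0.022],[0,0,0],0.5],[[0.252,0.187,0.022],[0,0,0],0.5],[[0.252,0.187,0.022],[0,0,0],0.5],[[0.252,0.187,0.022],[0,0,0],0.5],[[0.252,0.187,0.022],[0,0,0],0.5]]'
python3 -m creep '[[[0.252,0.187,0.022],[0,0,0],0.5],[[0.252,0.187,0.022],[0,0,0],0.5],[[0.252,0.187,0.022],[0,0,0],0.5],[[0.252,0.187,0.022],[0,0,0],0.5],[[0.252,0.187,0.022],[0,0,0],0.5]]'
python3 -m creep '[[[0.252,0.187,0.022],[0,0,0],0.5],[[0.252,0.187,0.022],[0,0,0],0.5],[[0.252,0.187,0.022],[0,0,0],0.5],[[0.252,0.187,0.022],[0,0,0],0.5],[[0.252,0.187,0.022],[0,0,0],0.5]]'
python3 - <<'E'
from h import *
C=cam("wrist");save(C,"w1.png")
s=env.sense();print(s["position"],np.array(s["tool_rot"]).round(3),s["q"],s["ft_force"])
print(env.spot_in("wrist","tray_handle")[:2])
E
```

```text
time: 2.02
position: [0.2008, -0.512, 0.2533]
tool_rot: [[0.459, 0.888, 0.0], [0.888, -0.459, 0.0], [0.0, 0.0, -1.0]]
ft_force: [0.0, 0.3, -0.7]
finger_gap: 0.043
grasp_force: 0.0
time: 2.65
position: [0.2008, -0.512, 0.2533]
tool_rot: [[-0.236, 0.972, -0.0], [0.972, 0.236, -0.0], [-0.0, -0.0, -1.0]]
ft_force: [-0.2, -1.1, 0.0]
finger_gap: 0.0427
grasp_force: 0.0
time: 3.28
position: [0.2752, -0.3378, 0.2401]
tool_rot: [[-0.232, 0.973, 0.0], [0.973, 0.232, -0.0], [-0.0, 0.0, -1.0]]
ft_force: [1.3, -0.7, 1.2]
finger_gap: 0.0426
grasp_force: 0.0
time: 3.9
position: [0.3493, -0.1647, 0.227]
tool_rot: [[-0.232, 0.973, 0.001], [0.973, 0.232, -0.0], [-0.0, 0.0, -1.0]]
ft_force: [0.7, -0.7, 1.1]
finger_gap: 0.0426
grasp_force: 0.0
time: 4.53
position: [0.4235, 0.0085, 0.2138]
tool_rot: [[-0.232, 0.973, 0.001], [0.973, 0.232, -0.0], [-0.0, 0.001, -1.0]]
ft_force: [0.6, -1.3, -0.4]
finger_gap: 0.0427
grasp_force: 0.0
time: 5.15
position: [0.4976, 0.1816, 0.2005]
tool_rot: [[-0.232, 0.973, 0.0], [0.973, 0.232, 0.0], [-0.0, 0.0, -1.0]]
ft_force: [-0.0, -0.0, -0.2]
finger_gap: 0.0429
grasp_force: 0.0
[0.49894153 0.18455826 0.19984499] [[-0.233  0.972  0.001]
 [ 0.972  0.233  0.002]
 [ 0.001  0.001 -1.   ]] [ 1.12130482e+01  1.42492897e+01 -7.43595354e+00  6.82593635e+01
  8.65974135e-02  8.77354732e+01] [ 0.41914683  2.7102414  -1.62866111]
[{'point': [0.386, 0.5023], 'p': 0.86}]
```

View pics/w1.png

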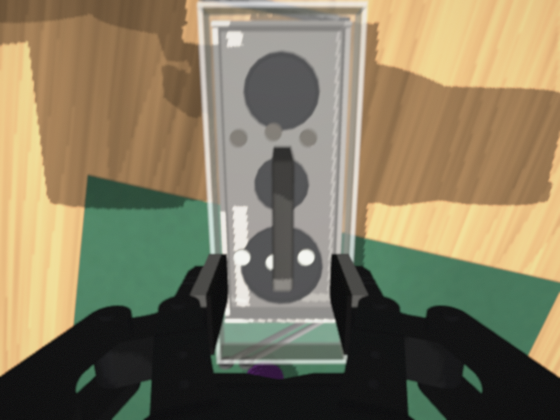

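The wrist view shows the handle centred between the fingers (bar from (282,150) to (284,290)), with the large dish at the near end. I'll measure it precisely with the arm settled.

```bash
cat >> h.py <<'E'
def to(xyz,yaw=None):
    s=env.sense();R=np.array(s["tool_rot"]);d=R.T@(np.array(xyz)-s["position"])/.12
    a=np.degrees(np.arctan2(R[1,1],R[0,1]))
    print("shift units",d.round(3),"tool y yaw",a.round(2),"turn",None if yaw is None else round(-((yaw-a+90)%180-90)/90,4),"pos",np.round(s["position"],4))
E
python3 - <<'E'
from h import *
C=cam("wrist")
d=env.spot_in("wrist","tray_handle")[0]["point"];u,v=d[1]*560,d[0]*420
print(u,v,at(C,u,v,.13).round(4))
# bar: dark columns per row
g=cv2.cvtColor(C["img"],cv2.COLOR_RGB2GRAY);save(C,"w2.png")
for r in (165,215,280): print(r,g[r,260:306:2])
h=[at(C,u,v,.13) for u,v in ((283,155),(284,280))]
print(h, proj(C,[.4965,.181,.13]))
to([.4965,.181,.126],13.4)
E
```

```text
279.88800000000003 163.884 [0.4908 0.2208 0.13  ]
165 [161 129  93  87  82  59  54  55  54  54  54  54  54  54  54  58  81  91
 122 155 164 165 165]
215 [165 165 165 166 153  85  79  85  85  86  86  88  86  88  84  83 152 165
 166 166 165 165 166]
280 [ 85  86  85  85  85  82  85  85  85  90 110 110  96  94  84  71  85  85
  86  85  85  85  85]
[array([0.49131994, 0.22569982, 0.13      ]), array([0.5087943 , 0.15653337, 0.13      ])] (np.float64(272.90501503274294), np.float64(236.06686656341185))
shift units [ 0.003 -0.003  0.618] tool y yaw 13.49 turn 0.001 pos [0.497  0.1807 0.2001]
```

```bash

python3 -m creep '[[[0,0,0.13],[0,0,0],0.5],[[0,0,0.13],[0,0,0],0.5],[[0,0,0.13],[0,0,0],0.5],[[0,0,0.13],[0,0,0],0.5],[[0,0,0.098],[0,0,0],0.5]]'
python3 -m creep '[[[0,0,0],[0,0,0],0.5],[[0,0,0],[0,0,0],0],[[0,0,0],[0,0,0],0],[[0,0,0],[0,0,0],0],[[0,0,0],[0,0,0],0]]'
python3 - <<'E'
import numpy as np
n=25;q=np.linspace(0,1.696,n+1);x=.1*np.sin(q-.848)/.12;z=-.1*np.cos(q-.848)/.12
for a,b in zip(np.diff(x).round(3),np.diff(z).round(3)): print(a,b,end="; ")
E
```

```text
time: 5.98
position: [0.4968, 0.1794, 0.126]
tool_rot: [[-0.231, 0.973, -0.0], [0.973, 0.231, -0.0], [-0.0, -0.0, -1.0]]
ft_force: [0.5, -0.1, 0.2]
finger_gap: 0.0425
grasp_force: 0.0
time: 6.6
position: [0.4992, 0.1807, 0.1273]
tool_rot: [[-0.232, 0.973, 0.004], [0.973, 0.232, 0.001], [-0.0, 0.005, -1.0]]
ft_force: [8.1, 1.5, -1.8]
finger_gap: 0.011
grasp_force: 62.3
0.039 -0.041; 0.042 -0.038; 0.044 -0.035; 0.046 -0.032; 0.048 -0.029; 0.05 -0.026; 0.052 -0.022; 0.053 -0.019; 0.054 -0.015; 0.055 -0.011; 0.056 -0.008; 0.056 -0.004; 0.057 0.0; 0.056 0.004; 0.056 0.008; 0.055 0.011; 0.054 0.015; 0.053 0.019; 0.052 0.022; 0.05 0.026; 0.048 0.029; 0.046 0.032; 0.044 0.035; 0.042 0.038; 0.039 0.041;
```

```bash

python3 -m creep '[[[0,0.054,-0.041],[0,0,0],0],[[0,0.052,-0.038],[0,0,0],0],[[0,0.044,-0.035],[0,0,0],0],[[0,0.046,-0.032],[0,0,0],0],[[0,0.048,-0.029],[0,0,0],0]]'
python3 -m creep '[[[0,0.05,-0.026],[0,0,0],0],[[0,0.052,-0.022],[0,0,0],0],[[0,0.053,-0.019],[0,0,0],0],[[0,0.054,-0.015],[0,0,0],0],[[0,0.055,-0.011],[0,0,0],0]]'
```

```text
time: 7.22
position: [0.5252, 0.187, 0.1484]
tool_rot: [[-0.232, 0.973, -0.001], [0.973, 0.232, -0.001], [-0.0, -0.001, -1.0]]
ft_force: [-5.4, -2.7, 6.4]
finger_gap: 0.0111
grasp_force: 63.5
time: 7.85
position: [0.557, 0.1946, 0.1598]
tool_rot: [[-0.232, 0.973, 0.001], [0.973, 0.232, 0.0], [-0.0, 0.001, -1.0]]
ft_force: [-0.9, -1.7, 4.7]
finger_gap: 0.0107
grasp_force: 63.3
```

Tracks with low force, so I'll continue.

```bash

python3 -m creep '[[[0,0.056,-0.008],[0,0,0],0],[[0,0.056,-0.004],[0,0,0],0],[[0,0.057,0],[0,0,0],0],[[0,0.056,0.004],[0,0,0],0],[[0,0.056,0.008],[0,0,0],0]]'
python3 -m creep '[[[0,0.055,0.011],[0,0,0],0],[[0,0.054,0.015],[0,0,0],0],[[0,0.053,0.019],[0,0,0],0],[[0,0.052,0.022],[0,0,0],0],[[0,0.05,0.026],[0,0,0],0]]'
python3 -m creep '[[[0,0.048,0.029],[0,0,0],0],[[0,0.046,0.032],[0,0,0],0],[[0,0.044,0.035],[0,0,0],0],[[0,0.042,0.038],[0,0,0],0],[[0,0.039,0.041],[0,0,0],0]]'
python3 -m creep '[[[0,0.01,0.01],[0,0,0],0],[[0,0.01,0.01],[0,0,0],0],[[0,0,0],[0,0,0],0],[[0,0,0],[0,0,0],0],[[0,0,0],[0,0,0],0]]'
```

```text
time: 8.48
position: [0.5903, 0.2026, 0.1594]
tool_rot: [[-0.232, 0.973, 0.002], [0.973, 0.232, 0.0], [0.0, 0.002, -1.0]]
ft_force: [0.7, 1.0, 4.7]
finger_gap: 0.0108
grasp_force: 63.3
time: 9.1
position: [0.6211, 0.21, 0.1476]
tool_rot: [[-0.232, 0.973, 0.002], [0.973, 0.232, 0.001], [0.0, 0.002, -1.0]]
ft_force: [3.2, 1.7, 4.6]
finger_gap: 0.0108
grasp_force: 63.3
time: 9.72
position: [0.6458, 0.2159, 0.1264]
tool_rot: [[-0.232, 0.973, -0.0], [0.973, 0.232, 0.0], [0.0, -0.0, -1.0]]
ft_force: [-19.5, -4.1, 46.0]
finger_gap: 0.0107
grasp_force: 69.4
time: 10.35
position: [0.6457, 0.2159, 0.1267]
tool_rot: [[-0.232, 0.973, -0.002], [0.973, 0.232, -0.001], [-0.0, -0.002, -1.0]]
ft_force: [-16.5, -4.7, 30.1]
finger_gap: 0.0107
grasp_force: 66.9
```

```bash

python3 -m creep '[[[0,-0.01,-0.01],[0,0,0],0.45],[[0,0,0],[0,0,0],0.45],[[0,0,0],[0,0,0],0.45],[[0,0,-0.1],[0,0,0],0.45],[[0,0,-0.2],[0,0,0],0.45]]'
python3 -m creep '[[[0,0,-0.25],[0,0,0],0.5],[[0,0,-0.25],[0,0,0],0.5],[[0,0,-0.25],[0,0,0],0.5],[[-0.3,-0.2,0],[0,0,0],1],[[-0.45,-0.2,0],[0,0,0],1]]'
python3 -m creep '[[[-0.45,-0.2,0],[0,0,0],1],[[-0.45,-0.2,0],[0,0,0],1],[[-0.45,0,0],[0,0,0],1],[[-0.3,0,0],[0,0,0],1],[[0,0,0],[0,0,0],1]]'
python3 - <<'E'
from h import *
C=cam("top");save(C,"top1.png")
for n in("dish_large","dish_small","dish_medium","tray_handle"):
    for d in env.spot_in("top",n)[:2]:
        u,v=d["point"][1]*560,d["point"][0]*420;print(n,d["p"],u,v,at(C,u,v,.014 if "d"==n[0] else .13).round(4))
cv2.imwrite("pics/top1c.png",cv2.resize(cv2.cvtColor(C["img"][190:340,95:295],cv2.COLOR_RGB2BGR),(800,600),interpolation=cv2.INTER_CUBIC))
to([.5853,-.1021,.25])
E
```

```text
time: 10.98
position: [0.6464, 0.2159, 0.1609]
tool_rot: [[-0.232, 0.973, -0.002], [0.973, 0.232, -0.0], [0.0, -0.002, -1.0]]
ft_force: [0.2, 0.5, 0.8]
finger_gap: 0.0389
grasp_force: 0.0
time: 11.6
position: [0.6207, 0.1175, 0.252]
tool_rot: [[-0.234, 0.972, 0.001], [0.972, 0.234, 0.0], [-0.0, 0.001, -1.0]]
ft_force: [1.1, -1.4, 0.2]
finger_gap: 0.0769
grasp_force: 0.0
time: 12.22
position: [0.6205, -0.089, 0.2512]
tool_rot: [[-0.228, 0.974, -0.0], [0.974, 0.228, -0.0], [-0.0, -0.0, -1.0]]
ft_force: [0.3, 0.2, -0.3]
finger_gap: 0.0853
grasp_force: 0.0
dish_medium 0.56 149.18400000000003 291.9 [0.4796 0.25   0.014 ]
tray_handle 0.69 135.016 213.98999999999998 [0.6229 0.2186 0.13  ]
tray_handle 0.67 135.072 215.082 [0.6207 0.2188 0.13  ]
shift units [-0.069 -0.315  0.012] tool y yaw 13.48 turn None pos [ 0.6201 -0.0853  0.2515]
```

View pics/top1c.png

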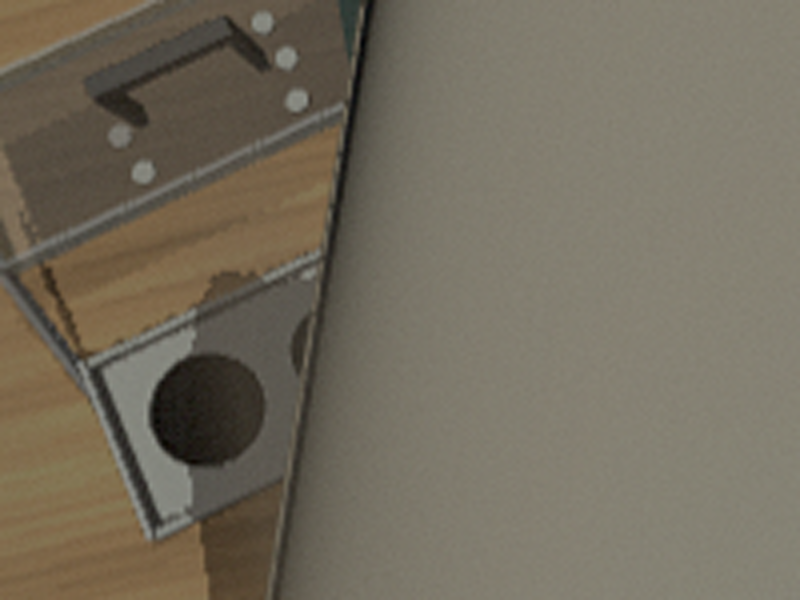

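The medium dish is at crop (207,410), which matches the earlier estimate. Now for the medium reel.

```bash

python3 -m creep '[[[-0.069,-0.315,0],[0,0,0],0.85],[[0,0,0],[0,0,0],0.85],[[0,0,0.3],[0,0,0],0.85],[[0,0,0.3],[0,0,0],0.85],[[0,0,0.1],[0,0,0],0.85]]'
python3 - <<'E'
from h import *
C=cam("wrist");save(C,"w3.png")
for d in env.spot_in("wrist","reel_medium")[:3]:
    u,v=d["point"][1]*560,d["point"][0]*420;print(d["p"],u,v,at(C,u,v,.04).round(4))
to([.5853,-.1021,.036])
E
```

```text
time: 13.1
position: [0.5849, -0.1021, 0.1655]
tool_rot: [[-0.233, 0.972, -0.002], [0.972, 0.233, 0.001], [0.001, -0.002, -1.0]]
ft_force: [0.6, 0.4, 0.2]
finger_gap: 0.073
grasp_force: 0.0
0.81 221.59199999999998 67.788 [ 0.5295 -0.0217  0.04  ]
0.79 369.376 108.78 [ 0.6277 -0.024   0.04  ]
shift units [0.002 0.002 1.088] tool y yaw 13.45 turn None pos [ 0.5853 -0.1025  0.1665]
```

View pics/w3.png

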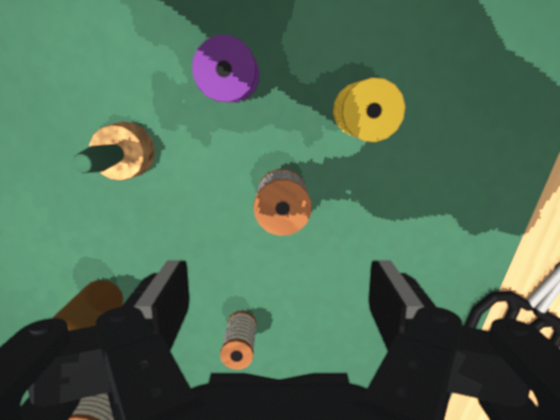

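The wrist view shows the medium reel's top hole at (283,208), centred between the fingers, with small at (236,356), purple at (224,69) and yellow at (374,111). The fingers have clear space.

```bash

python3 - <<'E'
from h import *
C=cam("wrist")
print(at(C,283,208,.045),at(C,236,356,.045),proj(C,[.5853,-.1021,.045]))
E
python3 -m creep '[[[0.0,0.0,0.3],[0,0,0],0.85],[[0,0,0.3],[0,0,0],0.85],[[0,0,0.3],[0,0,0],0.85],[[0,0,0.188],[0,0,0],0.85],[[0,0,0],[0,0,0],0.85]]'
```

```text
[ 0.58920356 -0.10148546  0.045     ] [ 0.58185369 -0.22590427  0.045     ] (np.float64(277.25214450021093), np.float64(207.56172679772257))
time: 13.88
position: [0.5855, -0.1031, 0.0365]
tool_rot: [[-0.232, 0.973, -0.001], [0.973, 0.232, 0.0], [0.0, -0.001, -1.0]]
ft_force: [-0.4, 0.3, 0.2]
finger_gap: 0.0727
grasp_force: 0.0
```

```bash

python3 -m creep '[[[0,0,0],[0,0,0],0],[[0,0,0],[0,0,0],0],[[0,0,0],[0,0,0],0],[[0,0,0],[0,0,0],0],[[0,0,0],[0,0,0],0]]'
python3 -m creep '[[[0,0,-0.2],[0,0,0],0],[[0,0,-0.3],[0,0,0],0],[[0,0,-0.35],[0,0,0],0],[[0,0,-0.35],[0,0,0],0],[[0,0,-0.33],[0,0,0],0]]'
python3 -m creep '[[[0.2,-0.015,0],[0,0,0],0],[[0.35,-0.02,0],[0,0,0],0],[[0.35,-0.02,0],[0,0,0],0],[[0.35,-0.02,0],[0,0,0],0],[[0.35,-0.02,0],[0,0,0],0]]'
python3 -m creep '[[[0.35,-0.02,0],[0,0,0],0],[[0.35,-0.02,0],[0,0,0],0],[[0.35,-0.02,0],[0,0,0],0],[[0.35,0,0],[0,0,0],0],[[0.109,0,0],[0,0,0],0]]'
python3 -m creep '[[[0,0,0],[0,0,0],0],[[0,0,0],[0,0,0],0],[[0,0,0],[0,0,0],0],[[0,0,0],[0,0,0],0],[[0,0,0],[0,0,0],0]]'
python3 - <<'E'
from h import *
C=cam("wrist");save(C,"w4.png")
g=[.4809,.2554]
to(g+[.045],13.4)
print(proj(C,g+[.014]))
E
```

```text
time: 14.5
position: [0.5864, -0.1035, 0.0386]
tool_rot: [[-0.232, 0.973, 0.003], [0.973, 0.232, -0.001], [-0.002, 0.003, -1.0]]
ft_force: [-0.1, 0.2, 6.7]
finger_gap: 0.0385
grasp_force: 59.7
time: 15.12
position: [0.5853, -0.1032, 0.2229]
tool_rot: [[-0.232, 0.973, 0.002], [0.973, 0.232, -0.001], [-0.001, 0.002, -1.0]]
ft_force: [0.1, -0.0, -0.4]
finger_gap: 0.0385
grasp_force: 60.3
time: 15.75
position: [0.5284, 0.0827, 0.2198]
tool_rot: [[-0.232, 0.973, -0.001], [0.973, 0.232, 0.0], [0.0, -0.0, -1.0]]
ft_force: [0.8, -0.0, 0.1]
finger_gap: 0.0385
grasp_force: 60.3
time: 16.38
position: [0.4791, 0.2576, 0.2198]
tool_rot: [[-0.235, 0.972, -0.001], [0.972, 0.235, 0.0], [0.0, -0.001, -1.0]]
ft_force: [0.4, 0.1, -2.2]
finger_gap: 0.0384
grasp_force: 60.3
time: 17.0
position: [0.4809, 0.255, 0.2202]
tool_rot: [[-0.231, 0.973, 0.0], [0.973, 0.231, -0.0], [-0.0, 0.0, -1.0]]
ft_force: [0.7, 0.3, -1.0]
finger_gap: 0.0386
grasp_force: 60.3
shift units [3.00e-03 1.00e-03 1.46e+00] tool y yaw 13.37 turn -0.0003 pos [0.4809 0.2551 0.2202]
(np.float64(277.4532473207017), np.float64(182.08898202619116))
```

View pics/w4.png

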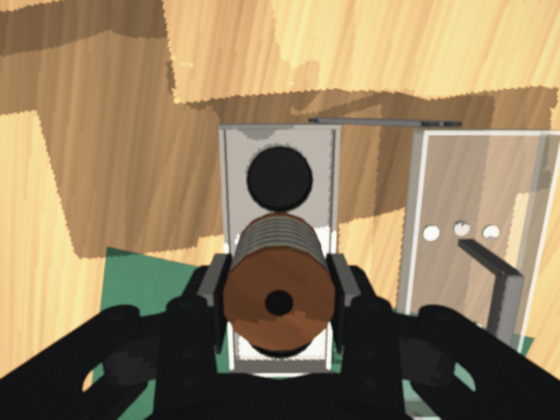

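The medium dish shows at (279,179), with (277,182) predicted. That's good, so I'll lower the reel.

```bash

python3 -m creep '[[[0,0,0.35],[0,0,0],0],[[0,0,0.35],[0,0,0],0],[[0,0,0.35],[0,0,0],0],[[0,0,0.25],[0,0,0],0],[[0,0,0.12],[0,0,0],0]]'
python3 -m creep '[[[0,0,0.01],[0,0,0],0],[[0,0,0.005],[0,0,0],0],[[0,0,0],[0,0,0],0],[[0,0,0],[0,0,0],0],[[0,0,0],[0,0,0],0]]'
```

```text
time: 17.68
position: [0.4802, 0.2551, 0.0483]
tool_rot: [[-0.232, 0.973, -0.002], [0.973, 0.232, -0.001], [-0.0, -0.002, -1.0]]
ft_force: [-0.1, 0.4, -0.9]
finger_gap: 0.0386
grasp_force: 60.4
time: 18.3
position: [0.4809, 0.2555, 0.0484]
tool_rot: [[-0.232, 0.973, 0.001], [0.973, 0.232, 0.0], [0.0, 0.001, -1.0]]
ft_force: [-0.2, 0.3, -1.1]
finger_gap: 0.0386
grasp_force: 60.4
```

```bash

python3 -m creep '[[[0,0,0.01],[0,0,0],0],[[0,0,0.007],[0,0,0],0],[[0,0,0],[0,0,0],0],[[0,0,0],[0,0,0],0],[[0,0,0],[0,0,0],0]]'
```

```text
time: 18.92
position: [0.4808, 0.2554, 0.0466]
tool_rot: [[-0.232, 0.973, 0.001], [0.973, 0.232, 0.0], [0.0, 0.001, -1.0]]
ft_force: [-3.4, -1.0, 8.5]
finger_gap: 0.0383
grasp_force: 61.4
```

```bash

python3 -m creep '[[[0,0,0],[0,0,0],0.65],[[0,0,0],[0,0,0],0.65],[[0,0,0],[0,0,0],0.65],[[0,0,-0.1],[0,0,0],0.65],[[0,0,-0.3],[0,0,0],0.65]]'
python3 -m creep '[[[0,0,-0.35],[0,0,0],0.65],[[0,0,-0.35],[0,0,0],0.65],[[0,0,-0.35],[0,0,0],0.65],[[-0.12,-0.039,-0.15],[0,0,0],1],[[-0.3,-0.08,0],[0,0,0],1]]'
python3 -m creep '[[[-0.4,-0.1,0],[0,0,0],1],[[-0.4,-0.1,0],[0,0,0],1],[[-0.4,-0.1,0],[0,0,0],1],[[-0.4,-0.1,0],[0,0,0],1],[[-0.4,-0.1,0],[0,0,0],1]]'
python3 -m creep '[[[-0.4,-0.1,0],[0,0,0],1],[[-0.4,-0.1,0],[0,0,0],1],[[-0.4,-0.1,0],[0,0,0],1],[[-0.4,-0.1,0],[0,0,0],1],[[-0.4,-0.1,0],[0,0,0],1]]'
python3 -m creep '[[[-0.4,-0.12,0.2],[0,0,0],1],[[0,0,0.2],[0,0,0],1],[[0,0,0.2],[0,0,0],1],[[0,0,0],[0,0,0],1],[[0,0,0],[0,0,0],1]]'
python3 - <<'E'
from h import *
C=cam("wrist");save(C,"w5.png")
print(proj(C,[.4687,-.3417,.045]))
for d in env.spot_in("wrist","reel_large")[:3]:
    u,v=d["point"][1]*560,d["point"][0]*420;print(d["p"],u,v,at(C,u,v,.04).round(4))
to([.4707,-.3412,.038],13.4)
C=cam("top");save(C,"top2.png")
E
```

```text
time: 19.55
position: [0.4799, 0.2551, 0.0937]
tool_rot: [[-0.232, 0.973, -0.003], [0.973, 0.232, -0.001], [-0.0, -0.003, -1.0]]
ft_force: [1.2, -0.3, 0.4]
finger_gap: 0.0556
grasp_force: 0.0
time: 20.18
position: [0.479, 0.2035, 0.2404]
tool_rot: [[-0.234, 0.972, 0.004], [0.972, 0.234, 0.001], [0.0, 0.004, -1.0]]
ft_force: [0.3, -0.4, -0.0]
finger_gap: 0.0851
grasp_force: 0.0
time: 20.8
position: [0.4755, -0.0458, 0.2389]
tool_rot: [[-0.232, 0.973, 0.001], [0.973, 0.232, -0.0], [-0.001, 0.001, -1.0]]
ft_force: [-0.3, 0.8, 0.0]
finger_gap: 0.0853
grasp_force: 0.0
time: 21.42
position: [0.4728, -0.2933, 0.2389]
tool_rot: [[-0.232, 0.973, 0.001], [0.973, 0.232, -0.001], [-0.001, 0.001, -1.0]]
ft_force: [1.2, 0.3, 0.4]
finger_gap: 0.0854
grasp_force: 0.0
time: 22.05
position: [0.4706, -0.3419, 0.1673]
tool_rot: [[-0.232, 0.973, 0.001], [0.973, 0.232, -0.001], [-0.001, 0.001, -1.0]]
ft_force: [0.5, -0.3, -0.3]
finger_gap: 0.0853
grasp_force: 0.0
(np.float64(274.1417972024226), np.float64(206.55084211839025))
0.58 281.00800000000004 203.196 [ 0.4731 -0.3396  0.04  ]
shift units [0.008 0.    1.078] tool y yaw 13.43 turn 0.0003 pos [ 0.4707 -0.3419  0.1674]
```

View pics/w5.png

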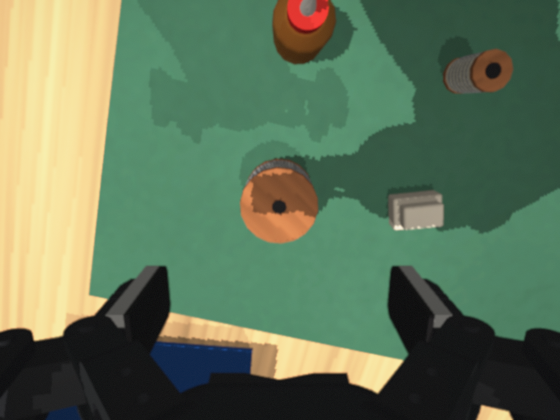

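View pics/top2.png

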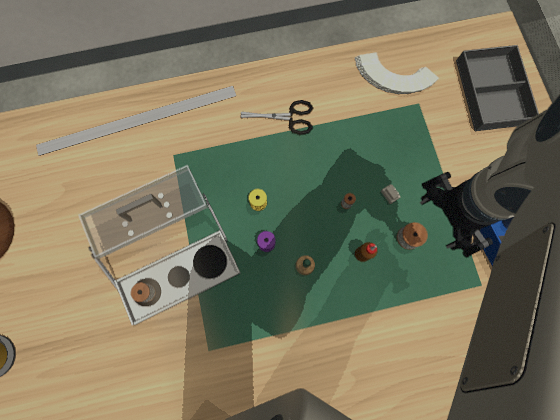

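The medium reel stands in its dish (top view, (141,291)). The large reel's hole is at wrist (279,207), centred between the fingers, and there's nothing in their way.

```bash

python3 -m creep '[[[0.005,0,0.3],[0,0,0],1],[[0,0,0.3],[0,0,0],1],[[0,0,0.3],[0,0,0],1],[[0,0,0.178],[0,0,0],1],[[0,0,0],[0,0,0],1]]'
python3 -m creep '[[[0,0,0],[0,0,0],0],[[0,0,0],[0,0,0],0],[[0,0,0],[0,0,0],0],[[0,0,0],[0,0,0],0],[[0,0,0],[0,0,0],0]]'
python3 -m creep '[[[0,0,-0.2],[0,0,0],0],[[0,0,-0.3],[0,0,0],0],[[0,0,-0.4],[0,0,0],0],[[0,0,-0.4],[0,0,0],0],[[0,0,-0.33],[0,0,0],0]]'
python3 - <<'E'
from h import *
to([.5161,.1076,.235],13.4)
E
```

```text
time: 22.82
position: [0.4697, -0.3406, 0.0358]
tool_rot: [[-0.232, 0.973, -0.002], [0.973, 0.232, 0.001], [0.002, -0.001, -1.0]]
ft_force: [-0.4, 0.3, -0.1]
finger_gap: 0.0852
grasp_force: 0.0
time: 23.45
position: [0.4708, -0.3417, 0.0384]
tool_rot: [[-0.232, 0.973, 0.002], [0.973, 0.232, -0.002], [-0.003, 0.002, -1.0]]
ft_force: [-0.8, 1.0, 6.8]
finger_gap: 0.0525
grasp_force: 62.2
time: 24.08
position: [0.4701, -0.3411, 0.2353]
tool_rot: [[-0.232, 0.973, 0.002], [0.973, 0.232, -0.002], [-0.002, 0.001, -1.0]]
ft_force: [0.2, -0.8, -1.5]
finger_gap: 0.0522
grasp_force: 63.0
shift units [ 3.549  1.24  -0.004] tool y yaw 13.41 turn 0.0001 pos [ 0.4701 -0.3411  0.2353]
```

```bash

python3 -m creep '[[[0.2,0.07,0],[0,0,0],0],[[0.35,0.122,0],[0,0,0],0],[[0.35,0.122,0],[0,0,0],0],[[0.35,0.122,0],[0,0,0],0],[[0.35,0.122,0],[0,0,0],0]]'
python3 -m creep '[[[0.35,0.122,0],[0,0,0],0],[[0.35,0.122,0],[0,0,0],0],[[0.35,0.122,0],[0,0,0],0],[[0.35,0.122,0],[0,0,0],0],[[0.35,0.122,0],[0,0,0],0]]'
python3 -m creep '[[[0.199,0.072,0],[0,0,0],0],[[0,0,0.1],[0,0,0],0],[[0,0,0.1],[0,0,0],0],[[0,0,0],[0,0,0],0],[[0,0,0],[0,0,0],0]]'
python3 - <<'E'
from h import *
C=cam("wrist");save(C,"w6.png")
print(proj(C,[.5161,.1076,.014]),proj(C,[.4985,.1815,.014]))
to([.5161,.1076,.048],13.4)
E
```

```text
time: 24.7
position: [0.4901, -0.1365, 0.2316]
tool_rot: [[-0.232, 0.973, -0.001], [0.973, 0.232, 0.0], [0.001, -0.0, -1.0]]
ft_force: [0.2, -1.1, 0.0]
finger_gap: 0.0522
grasp_force: 63.0
time: 25.32
position: [0.5122, 0.0845, 0.2317]
tool_rot: [[-0.232, 0.973, -0.001], [0.973, 0.232, 0.0], [0.0, -0.001, -1.0]]
ft_force: [1.0, -0.1, -0.6]
finger_gap: 0.0523
grasp_force: 63.0
time: 25.95
position: [0.5161, 0.1069, 0.2082]
tool_rot: [[-0.231, 0.973, -0.0], [0.973, 0.231, -0.0], [-0.0, -0.0, -1.0]]
ft_force: [-0.5, 0.1, -1.1]
finger_gap: 0.0526
grasp_force: 63.0
(np.float64(277.54743060059235), np.float64(184.58743135005767)) (np.float64(277.35675011276885), np.float64(93.98348586235414))
shift units [ 5.000e-03 -1.000e-03  1.337e+00] tool y yaw 13.34 turn -0.0006 pos [0.5163 0.107  0.2084]
```

View pics/w6.png

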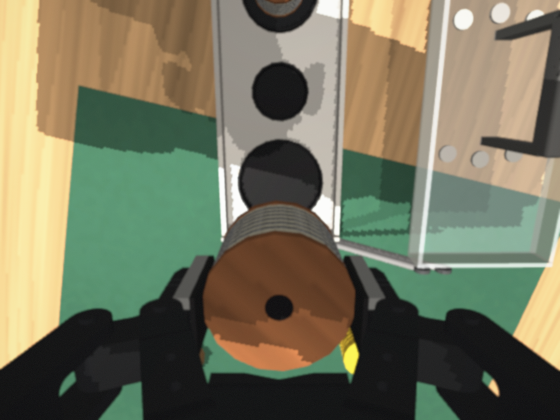

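The large dish is at (280,181) and the small at (280,92), within about 2 mm of prediction. Lowering.

```bash

python3 -m creep '[[[0.01,0.008,0.35],[0,0,0],0],[[0,0,0.35],[0,0,0],0],[[0,0,0.3],[0,0,0],0],[[0,0,0.22],[0,0,0],0],[[0,0,0.11],[0,0,0],0]]'
python3 -m creep '[[[0,0,0.01],[0,0,0],0],[[0,0,0.005],[0,0,0],0],[[0,0,0],[0,0,0],0],[[0,0,0],[0,0,0],0],[[0,0,0],[0,0,0],0]]'
```

```text
time: 26.62
position: [0.5165, 0.1087, 0.0476]
tool_rot: [[-0.231, 0.973, -0.001], [0.973, 0.231, -0.0], [0.0, -0.001, -1.0]]
ft_force: [-0.3, -0.2, -1.0]
finger_gap: 0.0525
grasp_force: 63.0
time: 27.25
position: [0.5169, 0.1091, 0.0471]
tool_rot: [[-0.232, 0.973, 0.001], [0.973, 0.232, 0.0], [-0.0, 0.001, -1.0]]
ft_force: [-0.0, 0.6, -1.0]
finger_gap: 0.0524
grasp_force: 62.9
```

```bash

python3 -m creep '[[[0,0,0.008],[0,0,0],0],[[0,0,0.006],[0,0,0],0],[[0,0,0],[0,0,0],0],[[0,0,0],[0,0,0],0],[[0,0,0],[0,0,0],0]]'
python3 -m creep '[[[0,0,0],[0,0,0],0.78],[[0,0,0],[0,0,0],0.78],[[0,0,0],[0,0,0],0.78],[[0,0,-0.1],[0,0,0],0.78],[[0,0,-0.3],[0,0,0],0.78]]'
python3 -m creep '[[[0,0,-0.35],[0,0,0],0.7],[[0,0,-0.35],[0,0,0],0.7],[[0,0,-0.35],[0,0,0],0.7],[[0,0,-0.15],[0,0,0],0.7],[[0,0,0],[0,0,0],0.7]]'
python3 - <<'E'
from h import *
to([.580,-.2250,.24],13.4)
E
```

```text
time: 27.88
position: [0.5169, 0.1091, 0.0463]
tool_rot: [[-0.232, 0.973, 0.001], [0.973, 0.232, -0.0], [-0.0, 0.001, -1.0]]
ft_force: [-5.7, -0.3, 14.6]
finger_gap: 0.0523
grasp_force: 64.4
time: 28.5
position: [0.5158, 0.109, 0.0928]
tool_rot: [[-0.232, 0.973, -0.003], [0.973, 0.232, -0.0], [0.001, -0.003, -1.0]]
ft_force: [1.7, 0.4, -0.2]
finger_gap: 0.0669
grasp_force: 0.0
time: 29.12
position: [0.5172, 0.1091, 0.2389]
tool_rot: [[-0.232, 0.973, 0.003], [0.973, 0.232, 0.0], [-0.001, 0.003, -1.0]]
ft_force: [0.6, 0.5, -0.4]
finger_gap: 0.0598
grasp_force: 0.0
shift units [-2.829 -0.137 -0.007] tool y yaw 13.41 turn 0.0001 pos [0.5172 0.1091 0.2389]
```

```bash

python3 -m creep '[[[-0.2,-0.017,0],[0,0,0],0.7],[[-0.35,-0.02,0],[0,0,0],0.7],[[-0.35,-0.02,0],[0,0,0],0.7],[[-0.35,-0.02,0],[0,0,0],0.7],[[-0.35,-0.02,0],[0,0,0],0.7]]'
python3 -m creep '[[[-0.35,-0.02,0],[0,0,0],0.7],[[-0.35,-0.02,0],[0,0,0],0.7],[[-0.35,0,0],[0,0,0],0.7],[[-0.179,0,0.2],[0,0,0],0.7],[[0,0,0.2],[0,0,0],0.7]]'
python3 -m creep '[[[0,0,0.2],[0,0,0],0.7],[[0,0,0],[0,0,0],0.7],[[0,0,0],[0,0,0],0.7],[[0,0,0],[0,0,0],0.7],[[0,0,0],[0,0,0],0.7]]'
python3 - <<'E'
from h import *
C=cam("wrist");save(C,"w7.png")
print(proj(C,[.5783,-.2248,.045]))
for d in env.spot_in("wrist","reel_small")[:3]:
    u,v=d["point"][1]*560,d["point"][0]*420;print(d["p"],u,v,at(C,u,v,.04).round(4))
to([.580,-.2250,.038],13.4)
E
```

```text
time: 29.75
position: [0.5496, -0.0817, 0.236]
tool_rot: [[-0.232, 0.973, -0.002], [0.973, 0.232, 0.001], [0.001, -0.001, -1.0]]
ft_force: [0.5, 0.9, -1.2]
finger_gap: 0.0595
grasp_force: 0.0
time: 30.38
position: [0.5792, -0.2267, 0.1868]
tool_rot: [[-0.23, 0.973, -0.002], [0.973, 0.23, 0.001], [0.001, -0.001, -1.0]]
ft_force: [-0.1, 0.3, -0.2]
finger_gap: 0.0598
grasp_force: 0.0
time: 31.0
position: [0.5797, -0.225, 0.1659]
tool_rot: [[-0.232, 0.973, 0.001], [0.973, 0.232, -0.001], [-0.001, 0.001, -1.0]]
ft_force: [0.7, -0.2, 0.5]
finger_gap: 0.0594
grasp_force: 0.0
(np.float64(274.72349937136994), np.float64(207.27184865110308))
0.98 277.2 201.81 [ 0.5793 -0.2219  0.04  ]
shift units [-0.     0.003  1.063] tool y yaw 13.41 turn 0.0001 pos [ 0.5796 -0.225   0.1656]
```

View pics/w7.png

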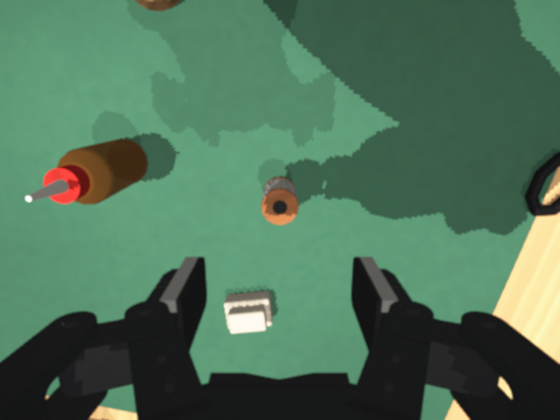

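The small reel's hole is at (280,207), centred, with the bottle well to the left and the eraser at (248,315).

```bash

python3 -m creep '[[[0,0,0.3],[0,0,0],0.7],[[0,0,0.3],[0,0,0],0.7],[[0,0,0.3],[0,0,0],0.7],[[0,0,0.163],[0,0,0],0.7],[[0,0,0],[0,0,0],0.7]]'
python3 -m creep '[[[0,0,0],[0,0,0],0],[[0,0,0],[0,0,0],0],[[0,0,0],[0,0,0],0],[[0,0,0],[0,0,0],0],[[0,0,0],[0,0,0],0]]'
python3 -m creep '[[[0,0,-0.2],[0,0,0],0],[[0,0,-0.3],[0,0,0],0],[[0,0,-0.4],[0,0,0],0],[[0,0,-0.4],[0,0,0],0],[[0,0,-0.33],[0,0,0],0]]'
python3 - <<'E'
from h import *
to([.499,.1825,.235],13.4)
E
```

```text
time: 31.72
position: [0.5787, -0.2246, 0.0362]
tool_rot: [[-0.232, 0.973, -0.002], [0.973, 0.232, 0.001], [0.002, -0.002, -1.0]]
ft_force: [0.0, 0.3, 0.4]
finger_gap: 0.0599
grasp_force: 0.0
time: 32.35
position: [0.5802, -0.2253, 0.039]
tool_rot: [[-0.232, 0.973, 0.002], [0.973, 0.232, -0.001], [-0.002, 0.002, -1.0]]
ft_force: [0.2, 0.7, 6.2]
finger_gap: 0.0247
grasp_force: 58.8
time: 32.98
position: [0.5795, -0.225, 0.2358]
tool_rot: [[-0.232, 0.973, 0.002], [0.973, 0.232, -0.001], [-0.001, 0.002, -1.0]]
ft_force: [-0.2, -1.7, 0.1]
finger_gap: 0.0247
grasp_force: 58.9
shift units [3.459e+00 1.350e-01 2.000e-03] tool y yaw 13.41 turn 0.0001 pos [ 0.5795 -0.225   0.2358]
```

```bash

python3 -m creep '[[[0.2,0.015,0],[0,0,0],0],[[0.35,0.02,0],[0,0,0],0],[[0.35,0.02,0],[0,0,0],0],[[0.35,0.02,0],[0,0,0],0],[[0.35,0.02,0],[0,0,0],0]]'
python3 -m creep '[[[0.35,0.02,0],[0,0,0],0],[[0.35,0.02,0],[0,0,0],0],[[0.35,0,0],[0,0,0],0],[[0.35,0,0],[0,0,0],0],[[0.35,0,0],[0,0,0],0]]'
python3 -m creep '[[[0.109,0,0.1],[0,0,0],0],[[0,0,0.3],[0,0,0],0],[[0,0,0.3],[0,0,0],0],[[0,0,0],[0,0,0],0],[[0,0,0],[0,0,0],0]]'
python3 - <<'E'
from h import *
to([.499,.1825,.048],13.4)
E
```

```text
time: 33.6
position: [0.545, -0.0336, 0.2325]
tool_rot: [[-0.232, 0.973, -0.001], [0.973, 0.232, 0.0], [0.001, -0.001, -1.0]]
ft_force: [0.1, -0.0, -0.2]
finger_gap: 0.0247
grasp_force: 58.9
time: 34.22
position: [0.5006, 0.1714, 0.2325]
tool_rot: [[-0.232, 0.973, -0.001], [0.973, 0.232, -0.0], [0.0, -0.001, -1.0]]
ft_force: [0.3, -0.9, -0.4]
finger_gap: 0.0243
grasp_force: 58.9
time: 34.85
position: [0.4993, 0.1823, 0.1499]
tool_rot: [[-0.232, 0.973, 0.001], [0.973, 0.232, 0.0], [-0.0, 0.001, -1.0]]
ft_force: [0.0, 0.9, -0.6]
finger_gap: 0.0244
grasp_force: 59.0
shift units [ 0.002 -0.003  0.849] tool y yaw 13.39 turn -0.0001 pos [0.4993 0.1823 0.1499]
```

```bash

python3 -m creep '[[[0,0,0.25],[0,0,0],0],[[0,0,0.25],[0,0,0],0],[[0,0,0.2],[0,0,0],0],[[0,0,0.1],[0,0,0],0],[[0,0,0.049],[0,0,0],0]]'
python3 -m creep '[[[0,0,0.008],[0,0,0],0],[[0,0,0.006],[0,0,0],0],[[0,0,0],[0,0,0],0],[[0,0,0],[0,0,0],0],[[0,0,0],[0,0,0],0]]'
```

```text
time: 35.48
position: [0.4996, 0.1825, 0.0478]
tool_rot: [[-0.232, 0.973, 0.001], [0.973, 0.232, 0.0], [-0.0, 0.001, -1.0]]
ft_force: [-0.5, -0.4, -0.9]
finger_gap: 0.024
grasp_force: 59.0
time: 36.1
position: [0.4994, 0.1826, 0.047]
tool_rot: [[-0.232, 0.973, 0.002], [0.973, 0.232, 0.0], [-0.0, 0.002, -1.0]]
ft_force: [-2.4, -0.9, 6.7]
finger_gap: 0.0243
grasp_force: 59.9
```

```bash

python3 -m creep '[[[0,0,0],[0,0,0],0.5],[[0,0,0],[0,0,0],0.5],[[0,0,0],[0,0,0],0.5],[[0,0,-0.1],[0,0,0],0.5],[[0,0,-0.3],[0,0,0],0.5]]'
python3 -m creep '[[[0,0,-0.35],[0,0,0],0.5],[[0,0,-0.35],[0,0,0],0.5],[[0,0,-0.2],[0,0,0],0.5],[[0,0.15,0],[0,0,0],0.5],[[0,0.3,0],[0,0,0],0.5]]'
python3 -m creep '[[[0,0.3,0],[0,0,0],0.5],[[0,0.3,0],[0,0,0],0.5],[[0,0.206,0],[0,0,0],0.5],[[0,0,0],[0,0,0],0.5],[[0,0,0],[0,0,0],0.5]]'
python3 - <<'E'
from h import *
a=cam("top");b=cam("side");w=cam("wrist")
I=[cv2.resize(x,(400,300),interpolation=cv2.INTER_CUBIC) for x in (a["img"][190:340,95:295],b["img"][110:260,150:350],w["img"])]
I=np.vstack([np.hstack(I[:2]),np.hstack([I[2],I[2]*0])])
cv2.imwrite("pics/c1.png",I[:,:,::-1])
to([.6464,.2159,.127],13.4)
E
```

```text
time: 36.72
position: [0.498, 0.1823, 0.0933]
tool_rot: [[-0.232, 0.973, -0.003], [0.973, 0.232, -0.001], [0.0, -0.003, -1.0]]
ft_force: [1.0, 0.3, -0.4]
finger_gap: 0.0428
grasp_force: 0.0
time: 37.35
position: [0.5515, 0.1952, 0.2036]
tool_rot: [[-0.232, 0.973, 0.002], [0.973, 0.232, 0.0], [-0.0, 0.002, -1.0]]
ft_force: [0.3, 0.6, 0.2]
finger_gap: 0.0424
grasp_force: 0.0
time: 37.98
position: [0.6451, 0.2174, 0.2019]
tool_rot: [[-0.232, 0.973, -0.0], [0.973, 0.232, -0.0], [0.0, -0.0, -1.0]]
ft_force: [-0.0, 0.0, -0.6]
finger_gap: 0.0428
grasp_force: 0.0
shift units [-0.015  0.009  0.627] tool y yaw 13.41 turn 0.0001 pos [0.6449 0.2174 0.2022]
```

View pics/c1.png

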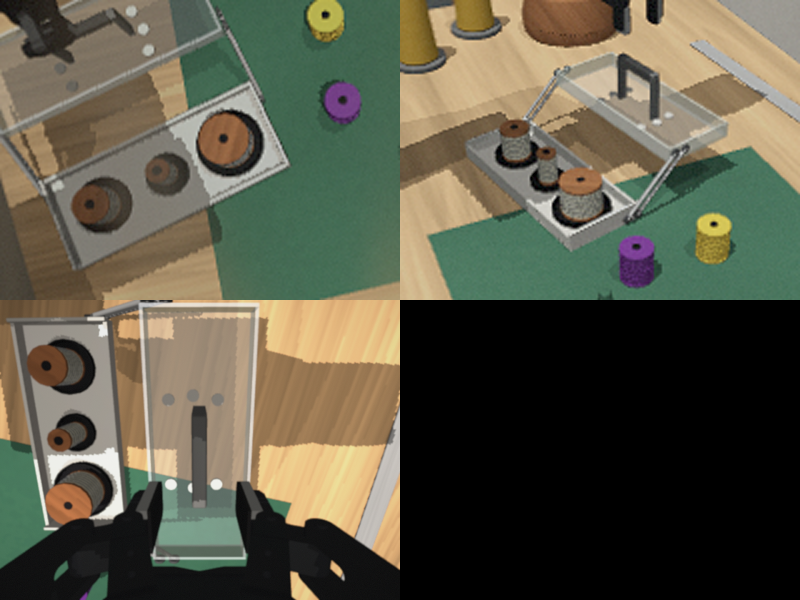

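All three reels stand upright in their proper dishes, the tray rests at its stop, and the handle is centred between the fingers. Now grip it and swing back.

```bash

python3 -m creep '[[[-0.01,0.009,0.13],[0,0,0],0.5],[[0,0,0.13],[0,0,0],0.5],[[0,0,0.13],[0,0,0],0.5],[[0,0,0.13],[0,0,0],0.5],[[0,0,0.105],[0,0,0],0.5]]'
python3 -m creep '[[[0,0,0],[0,0,0],0.5],[[0,0,0],[0,0,0],0],[[0,0,0],[0,0,0],0],[[0,0,0],[0,0,0],0],[[0,0,0],[0,0,0],0]]'
python3 -m creep '[[[0,-0.039,-0.041],[0,0,0],0],[[0,-0.042,-0.038],[0,0,0],0],[[0,-0.044,-0.035],[0,0,0],0],[[0,-0.046,-0.032],[0,0,0],0],[[0,-0.048,-0.029],[0,0,0],0]]'
```

```text
time: 38.75
position: [0.6467, 0.2165, 0.1251]
tool_rot: [[-0.232, 0.973, -0.001], [0.973, 0.232, -0.0], [0.0, -0.001, -1.0]]
ft_force: [0.4, 0.1, 0.2]
finger_gap: 0.0427
grasp_force: 0.0
time: 39.38
position: [0.6454, 0.2162, 0.1273]
tool_rot: [[-0.232, 0.973, -0.002], [0.973, 0.232, -0.001], [-0.0, -0.002, -1.0]]
ft_force: [-9.8, -3.9, 4.8]
finger_gap: 0.0112
grasp_force: 59.2
time: 40.0
position: [0.6211, 0.2104, 0.1479]
tool_rot: [[-0.232, 0.973, 0.0], [0.973, 0.232, 0.0], [-0.0, 0.0, -1.0]]
ft_force: [-0.2, 0.8, -5.2]
finger_gap: 0.011
grasp_force: 58.4
```

```bash

python3 -m creep '[[[0,-0.05,-0.026],[0,0,0],0],[[0,-0.052,-0.022],[0,0,0],0],[[0,-0.053,-0.019],[0,0,0],0],[[0,-0.054,-0.015],[0,0,0],0],[[0,-0.055,-0.011],[0,0,0],0]]'
python3 -m creep '[[[0,-0.056,-0.008],[0,0,0],0],[[0,-0.056,-0.004],[0,0,0],0],[[0,-0.057,0],[0,0,0],0],[[0,-0.056,0.004],[0,0,0],0],[[0,-0.056,0.008],[0,0,0],0]]'
python3 -m creep '[[[0,-0.055,0.011],[0,0,0],0],[[0,-0.054,0.015],[0,0,0],0],[[0,-0.053,0.019],[0,0,0],0],[[0,-0.052,0.022],[0,0,0],0],[[0,-0.05,0.026],[0,0,0],0]]'
python3 -m creep '[[[0,-0.048,0.029],[0,0,0],0],[[0,-0.046,0.032],[0,0,0],0],[[0,-0.044,0.035],[0,0,0],0],[[0,0,0],[0,0,0],0],[[0,0,0],[0,0,0],0]]'
```

```text
time: 40.62
position: [0.5906, 0.2031, 0.1595]
tool_rot: [[-0.232, 0.973, 0.002], [0.973, 0.232, 0.0], [-0.0, 0.002, -1.0]]
ft_force: [1.4, -0.4, 3.0]
finger_gap: 0.0108
grasp_force: 59.4
time: 41.25
position: [0.5577, 0.1951, 0.16]
tool_rot: [[-0.232, 0.973, 0.002], [0.973, 0.232, 0.0], [-0.0, 0.002, -1.0]]
ft_force: [-1.4, -2.2, 10.9]
finger_gap: 0.0109
grasp_force: 60.6
time: 41.88
position: [0.5255, 0.1874, 0.1487]
tool_rot: [[-0.232, 0.973, -0.001], [0.973, 0.232, -0.001], [-0.001, -0.001, -1.0]]
ft_force: [-8.4, -5.8, 14.0]
finger_gap: 0.0104
grasp_force: 61.0
time: 42.5
position: [0.5081, 0.1833, 0.1361]
tool_rot: [[-0.232, 0.973, -0.004], [0.973, 0.232, -0.002], [-0.001, -0.004, -1.0]]
ft_force: [-10.8, -5.0, 10.7]
finger_gap: 0.0108
grasp_force: 60.6
```

```bash

python3 -m creep '[[[0,-0.021,0.019],[0,0,0],0],[[0,-0.021,0.019],[0,0,0],0],[[0,-0.02,0.02],[0,0,0],0],[[0,-0.019,0.021],[0,0,0],0],[[0,0,0],[0,0,0],0]]'
python3 -m creep '[[[0,0,0],[0,0,0],0],[[0,0,0],[0,0,0],0],[[0,0,0],[0,0,0],0],[[0,0,0],[0,0,0],0],[[0,0,0],[0,0,0],0]]'
```

```text
time: 43.12
position: [0.4995, 0.1812, 0.1272]
tool_rot: [[-0.232, 0.973, -0.002], [0.973, 0.232, -0.001], [-0.001, -0.002, -1.0]]
ft_force: [-10.2, -4.9, 13.6]
finger_gap: 0.0106
grasp_force: 61.0
time: 43.75
position: [0.4995, 0.1812, 0.1272]
tool_rot: [[-0.232, 0.973, -0.002], [0.973, 0.232, -0.001], [-0.001, -0.002, -1.0]]
ft_force: [-8.6, -6.0, 13.5]
finger_gap: 0.0109
grasp_force: 61.0
```

```bash

python3 -m creep '[[[0,-0.008,0.009],[0,0,0],0],[[0,-0.008,0.009],[0,0,0],0],[[0,0,0],[0,0,0],0],[[0,0,0],[0,0,0],0],[[0,0,0],[0,0,0],0]]'
```

```text
time: 44.38
position: [0.4994, 0.1812, 0.127]
tool_rot: [[-0.232, 0.973, 0.003], [0.973, 0.232, -0.0], [-0.001, 0.003, -1.0]]
ft_force: [-6.7, -3.4, 27.0]
finger_gap: 0.011
grasp_force: 62.9
```

The tray is firmly on its lower stop: the position doesn't change while the force rises. Now relieve the load, release, retreat and check.

```bash

python3 -m creep '[[[0,0,-0.012],[0,0,0],0],[[0,0,0],[0,0,0],0.45],[[0,0,0],[0,0,0],0.45],[[0,0,0],[0,0,0],0.45],[[0,0,-0.05],[0,0,0],0.45]]'
python3 -m creep '[[[0,0,-0.15],[0,0,0],0.45],[[0,0,-0.25],[0,0,0],0.45],[[0,0,-0.3],[0,0,0],0.45],[[0,0,-0.2],[0,0,0],0.45],[[-0.2,0,0],[0,0,0],0.45]]'
python3 -m creep '[[[-0.4,0,0],[0,0,0],0.45],[[-0.4,0,0],[0,0,0],0.45],[[-0.4,0,0],[0,0,0],0.45],[[-0.4,0,0],[0,0,0],0.45],[[-0.4,0,0],[0,0,0],0.45]]'
python3 -m creep '[[[-0.4,0,0],[0,0,0],0.45],[[-0.3,0,0],[0,0,0],0.45],[[0,0,0],[0,0,0],0.45],[[0,0,0],[0,0,0],0.45],[[0,0,0],[0,0,0],0.45]]'
python3 - <<'E'
from h import *
a=cam("top");b=cam("side")
I=[cv2.resize(x,(400,300),interpolation=cv2.INTER_CUBIC) for x in (a["img"][190:340,95:295],b["img"][110:260,150:350])]
o=cv2.imread("pics/side0.png")[110:260,150:350];t=cv2.imread("pics/top0.png")[190:340,95:295]
J=[cv2.resize(x,(400,300),interpolation=cv2.INTER_CUBIC) for x in (t,o)]
cv2.imwrite("pics/c2.png",np.vstack([np.hstack(I)[:,:,::-1],np.hstack(J)]))
E
```

```text
time: 45.0
position: [0.4991, 0.1814, 0.1315]
tool_rot: [[-0.232, 0.973, -0.001], [0.973, 0.232, -0.0], [0.0, -0.001, -1.0]]
ft_force: [-0.2, 0.2, 1.0]
finger_gap: 0.0386
grasp_force: 0.0
time: 45.62
position: [0.5057, 0.1588, 0.2422]
tool_rot: [[-0.234, 0.972, 0.004], [0.972, 0.234, 0.001], [-0.0, 0.004, -1.0]]
ft_force: [0.0, -0.6, -0.7]
finger_gap: 0.0382
grasp_force: 0.0
time: 46.25
position: [0.5609, -0.077, 0.2402]
tool_rot: [[-0.232, 0.973, 0.0], [0.973, 0.232, 0.0], [-0.0, 0.0, -1.0]]
ft_force: [-0.3, 0.2, 0.1]
finger_gap: 0.0381
grasp_force: 0.0
time: 46.88
position: [0.5801, -0.1561, 0.2402]
tool_rot: [[-0.233, 0.972, 0.0], [0.972, 0.233, 0.0], [0.0, 0.0, -1.0]]
ft_force: [0.0, -0.2, -0.4]
finger_gap: 0.0383
grasp_force: 0.0
```

View pics/c2.png

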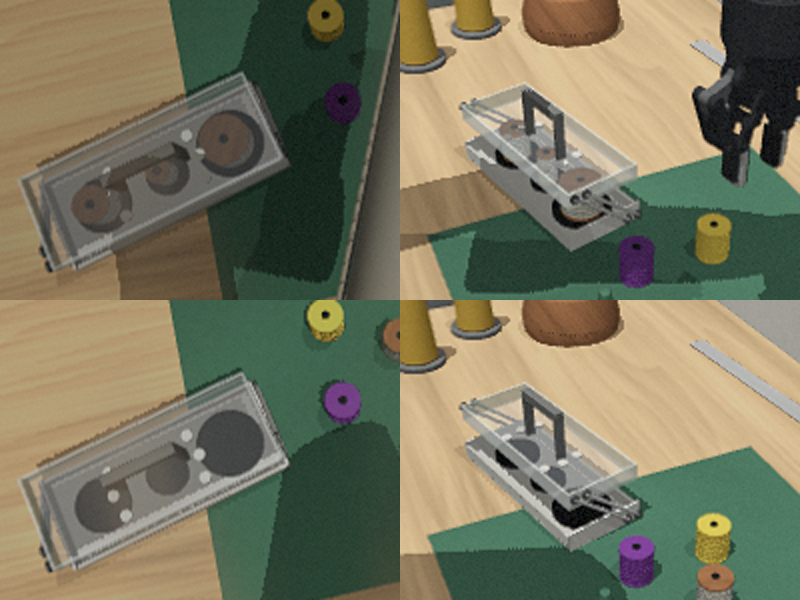

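The tray is back exactly where it started in both views, the three reels stand upright beneath it, and the robot is clear.

```bash
python3 -c "
from plant import env
print(env.sign_off())"
```

```text
the job is handed in; nothing more can be done
None
```

The job is handed in: the large, medium and small reels stand upright in their matching dishes, the tray was guided back by its handle until fully lowered, and the clock was at about 47 s of the 115 s allowed.

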